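# Trap an anchor pin in the spring-bail holding fixture

## Robot

A 7-joint arm with a two-finger parallel gripper is mounted at the origin on a cart in front of the work surface, level with it; the furniture and walls round the work are solid. World frame = base frame: x ahead of the robot, y to its left, z up, the work surface at z = 0. Lengths are in m, angles in degrees, forces in N, time in s.
With the tool pointing down it reaches from about 0.425 to 0.875 m from the base axis. Payload 4.7 kg.
Tool frame: the origin (TCP) lies on the mounting face of the last link; the fingertips stand 182 mm ahead of it and the grasp point (between the pads) lies 164 mm ahead of it; z points along the fingers, y is the line along which they close (so a half turn about z gives the same grasp; the last joint's range is limited). The gripper opens to 87 mm and grips with 3 to 60 N. Pads are 19 mm wide; open, the fingers measure 117 mm over their backs; the gripper's body (75 mm by 190 mm) begins 51 mm behind the grasp point.
Start: joints at [76.782, 18.392, -4.016, 83.108, 1.295, 78.541, -3.26], TCP at [0.158, -0.631, 0.405] pointing down, gripper open.
Joint ranges: [-163.93, 163.93], [-17.29, 119.83], [-79.2, 71.16], [3.27, 140.29], [-89.18, 269.18], [5.43, 117.66], [-154.24, 154.24]. Speed limits (degrees/s): [147.25, 147.25, 180, 180, 180, 180, 180].

## Interface

Orientations are given as [roll, pitch, yaw] about the fixed x, y, z axes, in that order (R = Rz(yaw) Ry(pitch) Rx(roll)).
In Python, from cell import env gives the robot as it stands.
- The arm moves only by the tool servo_tool, never from a script. Its argument "plan" is a list of rows, each an object with "xyz": the shift along the tool's x, y, z in cm, a list of three; "twist": the turn, a rotation vector about the tool's x, y, z in degrees, a list of three; "jaw": the closure, from 0 (fully open) to 1 (shut). In form: [{"xyz": [x, y, z], "twist": [wx, wy, wz], "jaw": jaw}, ...]. A call has 1 to 10 rows; each row is the pose to reach, as a shift and turn from the pose commanded when the call began, along the tool's axes at that moment; what a row does not reach only later rows make up. A row lasts 1/12 s, in which the tool goes at most 41.7 mm and 7.16 degrees, less where a joint would pass 70% of its speed; a pose out of reach is approached as far as the arm can. A call with a gripper value outside its range is refused whole. The fingers move at their own pace and stop on an object; "newtons" is the grip in N (left out, the last holds). Time passes only in rows, so rows that repeat a pose let the fingers close. It gives the time, the measured TCP pose, the force, the opening and the grip force at its end, in the units of the state.
- env.get_obs(): the state, without advancing time (a new reading comes with each control period).
- env.read_camera(name): name is "side" or "top"; returns a dict with "img" (420x560x3 uint8, red, green, blue), "camera_matrix" (3x3 intrinsics, pixels), "R" (3x3) and "t" (3): a world point X has camera coordinates R X + t. Camera axes: x right, y down, z forward; pixel columns grow to the right and rows downward; lengths in m; the calibration is good to about 2 mm. A picture is of the moment at which its call begins. There is no depth.
- env.sign_off(): hands the job in; it is judged then, once.
The state is a dict: "time_s": time; "qpos": joint angles; "joint_velocities": joint speeds; "effort": joint torques, N m; "tool_pos": TCP position; "tool_rot": TCP orientation; "force": force on the tool from outside, world axes, zero at the start; "wrist_torque": the same for the moment, N m; "grip_width": finger opening in m; "grasp_force": force on a finger pad.
Only numpy, scipy, OpenCV 4.12 (cv2) and the standard library are available. Lean on these libraries where they do the work, as an engineer would, in place of code of your own. Each camera call takes 0.05 s, during which the arm holds its last target. There are 200 camera calls.

## Task

Lay the brass anchor pin in the nest of the blue holding fixture, square shank down in both saddles and the thin steel spigot through the slot of the end plate, so that it lies flat. Then pull the spring bail down over it by its red grip, hold it pressed below the lip of the yellow hook, slide it sideways under the hook and let it up there, so that it stays latched over the pin by itself.

Things in the scene. Friction and masses are not known exactly. Their poses are not given: they have to be found in the camera images.
- fixture: Fixed holding fixture on a blue base plate, 190 x 206 x 8 mm. Origin: on the bench under the middle of the nest; z up, +y along the nest away from the hook, +x towards the bail's hinge. Hinge shaft along y between two posts 70 mm high at x = 68, y = 66 and -94 mm.
- nest (a point): Middle of the nest, at x = 0, y = 0, z = 26 mm of the fixture, axes as the fixture's. Nest: two steel saddles, 10 mm wide in y, at y = -28 and 28 mm (46 mm free between them down to the base plate), each with a slot along y 20 mm wide, floor at z = 26 mm, flaring to 36 mm at its top, z = 45 mm.
- end_slot (a point): Floor of the slot in the steel end plate, at x = 0, y = -45.5, z = 24 mm of the fixture. The plate is 5 mm thick, its top at z = 44 mm; the slot, 14 mm wide with a flared mouth, takes the pin's spigot but not its shank.
- pin: Loose anchor pin, about 0.12 kg: brass square shank 16 x 70 x 16 mm (x, y, z), round steel spigot 10 mm thick, 22 mm long on its -y end. Origin: centre of the shank's underside. It starts lying on the bench, z up. Rightly laid, its z is still up, its origin is at the point nest (8 mm play either way along y), its axes along the fixture's.
- pin_tip (a point): The end of the pin's spigot, 57 mm from the pin's origin along the pin's -y, 8 mm above its underside.
- bail_grip (a point): Middle of the bail's red grip, a round bar 12 mm thick, 64 mm long, parallel to the fixture's y, joining the ends of the bail's two arms (100 mm apart), 145 mm from the hinge axis. Its frame turns with the bail. It is at fixture x = 68 - 145 cos(q), y = minus the slide, z = 56 + 145 sin(q) mm, q being the bail's angle.
- bail_head (a point): Centre of the steel button head, 20 mm across, 6 mm long, on the hook-side end of the grip's bar, 75 mm from the point bail_grip towards the fixture's -y. It catches under the hook.
- hinge_mid (a point): A fixed point on the hinge axis, at x = 68, y = 0, z = 56 mm of the fixture.
- hook (a point): Underside of the yellow hook's roof, at x = -77, y = -103, z = 66 mm of the fixture. The roof runs from y = -88 mm to the post at y = -117 mm, top at z = 78 mm; on its inner edge (y = -88 to -93 mm) a lip hangs down to z = 62.5 mm. Latched, the button head is up against the roof behind the lip.
- bail (a joint): Angle of the bail, a U of 8 mm rod, in rad: 0 level towards the fixture's -x (its latched position), growing as it swings up and back. A spring drives it to its stop at 1.9, where it starts; lower stop -0.083. Pulling the grip takes about 2 N at 1.9, 4 to 5 N at 0. The head passes under the lip only below about -0.03. A cross rod 68 mm from the hinge comes over the pin.
- bail_slide (a joint): How far the bail is slid along its shaft towards the hook (to the fixture's -y): 0 to 0.028 m, friction about 2 N keeps it where it is left. The button head is clear behind the lip from about 0.021 on; it starts at 0 to 0.005.

How it is judged (in metres and radians):
On the way:
1. the pin lies in the nest, spigot through the end plate, while the bail is still up (x of pin in the frame of fixture between -0.004 and 0.004 m and z of pin in the frame of fixture between 0.023 and 0.0285 m and y of pin_tip in the frame of fixture below -0.045 m and value of joint bail above 1 rad and angle between pin's own z axis and vertical below 0.1 rad), for 0.2 s.
At the end, for the whole second after the job is handed in: Pin flat in both saddles (4 mm across, 11 mm along, height within 3 mm, level to 0.06 along and 0.1 across, in line to 0.12 rad), spigot through the end plate; bail caught under the hook behind the lip (-0.02 to 0.03 rad, slid 18 mm or more), staying by itself, pin at rest (x of pin in the frame of fixture between -0.004 and 0.004 m and y of pin in the frame of fixture between -0.011 and 0.011 m and z of pin in the frame of fixture between 0.023 and 0.0285 m and y of pin_tip in the frame of fixture below -0.045 m and angle between pin's own z axis and vertical below 0.1 rad and angle between pin's own y axis and vertical between 1.51 and 1.63 rad and angle between the y axis of pin and the y axis of fixture, either way round below 0.12 rad and value of joint bail between -0.02 and 0.03 rad and value of joint bail_slide above 0.018 m and linear speed of pin below 0.02 m/s); the robot touches nothing.
It also fails if it takes over 64 s, if anything falls off the work surface, if the arm or the gripper's body presses on something with over 40 N, if the wrist force passes 120 N, or if a joint passes its speed limit or range.

## Working session

There is one attempt and no reset: what is moved stays moved. The work goes in short steps, Python scripts to look and compute and a tool call to move; the robot and the scene stay as the last step left them, time stands still between calls to the robot, and variables do not carry over. Pictures are saved under pics/ and viewed, at most 10 in all, crops included, and the job is handed in when it is done.

Besides the shell and the picture viewer there is one more tool, called after ">>>" as name(argument=value, ...), one argument or row to a line, values as JSON. servo_tool: Moves the arm, as the interface text tells. Its arguments: {"type":"object","properties":{"plan":{"type":"array","items":{"type":"object","properties":{"xyz":{"type":"array","items":{"type":"number"}},"twist":{"type":"array","items":{"type":"number"}},"jaw":{"type":"number"}}}},"newtons":{"type":"number"}},"required":["plan"]}

```bash
mkdir -p pics; ls; python3 - <<'E'
from cell import env
import cv2,numpy as np
o=env.get_obs()
for k in o: print(k,np.round(o[k],3))
for n in("top","side"):
    c=env.read_camera(n); cv2.imwrite(f"pics/{n}0.png",c["img"][:,:,::-1])
    print(n,c["camera_matrix"].tolist(),np.round(c["R"],4).tolist(),np.round(c["t"],4).tolist(), -c["R"].T@c["t"])
E
```

```text
pics
time_s 0.0
qpos [76.782 18.438 -4.017 83.173  1.295 78.54  -3.262]
joint_velocities [-0.027 -0.05  -0.025  0.052 -0.014 -0.056 -0.017]
effort [ 0.0000e+00 -4.9128e+01 -4.0400e-01 -3.1253e+01 -6.4000e-02  4.4000e-02
  0.0000e+00]
tool_pos [ 0.157 -0.63   0.404]
tool_rot [-1.79895e+02  5.00000e-03  1.40270e+01]
force [-0.819  0.171  0.445]
wrist_torque [ 0.039  0.006 -0.02 ]
grasp_force 0.0
grip_width 0.087
top [[403.3108759151698, 0.0, 283.62226639730886], [0.0, 403.3108759151698, 213.47276024489585], [0.0, 0.0, 1.0]] [[-0.0032, -0.9998, 0.0179], [-0.9958, 0.0016, -0.0912], [0.0911, -0.0181, -0.9957]] [-0.0367, 0.5686, 1.0913] [ 0.46667302 -0.01783932  1.13906362]
side [[513.6001088563936, 0.0, 288.10085455426145], [0.0, 513.6001088563936, 214.55069728832146], [0.0, 0.0, 1.0]] [[0.9574, -0.2887, 0.0087], [-0.168, -0.581, -0.7964], [0.235, 0.7609, -0.6048]] [-0.5394, 0.1476, 1.2944] [ 0.23702962 -1.05493713  0.9050937 ]
```

View pics/top0.png

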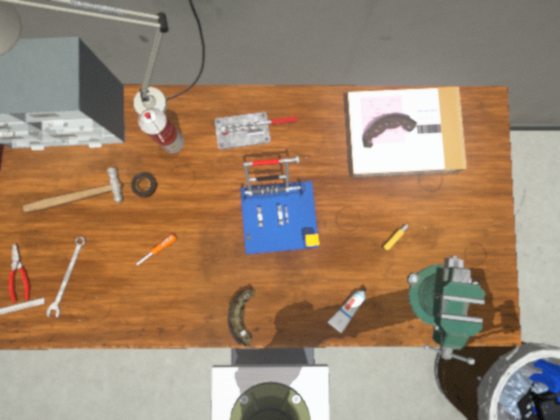

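View pics/side0.png

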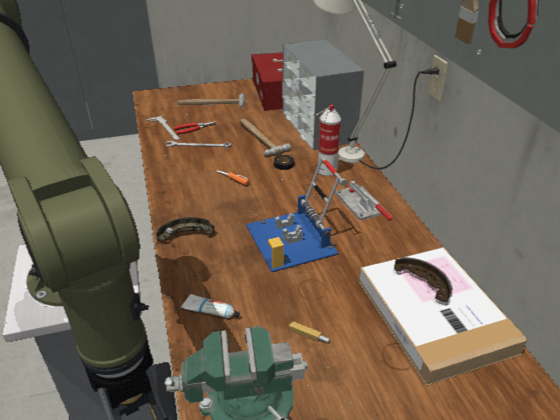

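The top view (up = world +x, right = −y) shows the blue fixture at about (280,217), with the yellow hook at (312,240) and the red grip at (265,162). The pin lies at about (395,237) with its steel spigot to the upper right, and the side view shows it at (309,332).

```bash
cat > h.py <<'E'
from cell import env
import cv2,numpy as np
def ray(c,uv,z):
    d=c["R"].T@np.linalg.inv(c["camera_matrix"])@np.array([uv[0],uv[1],1.]); o=-c["R"].T@c["t"]
    return o+d*(z-o[2])/d[2]
def proj(c,X):
    p=c["camera_matrix"]@(c["R"]@np.array(X)+c["t"]); return p[:2]/p[2]
def tri(c1,u1,c2,u2):
    P=[c["camera_matrix"]@np.c_[c["R"],c["t"]] for c in(c1,c2)]
    X=cv2.triangulatePoints(P[0],P[1],np.array(u1,float).reshape(2,1),np.array(u2,float).reshape(2,1))[:,0]
    return X[:3]/X[3]
def mask(c,h0,h1,s,v,box):
    m=cv2.inRange(cv2.cvtColor(c["img"],cv2.COLOR_RGB2HSV),(h0,s,v),(h1,255,255))
    k=np.zeros_like(m);x0,y0,x1,y1=box;k[y0:y1,x0:x1]=m[y0:y1,x0:x1]
    return k
def big(m): return max(cv2.findContours(m,0,1)[0],key=cv2.contourArea)
E
python3 - <<'E'
from h import *
t=env.read_camera("top");s=env.read_camera("side")
# fixture plate
for c,box in((t,(230,170,330,265)),(s,(235,195,345,280))):
    m=mask(c,105,125,120,60,box); ct=cv2.convexHull(big(m)).reshape(-1,2)
    P=np.array([ray(c,p,.008)[:2] for p in ct])*1000
    r=cv2.minAreaRect(P.astype(np.float32)); print("plate",np.round(r[0],1),np.round(r[1],1),r[2]); print(np.round(cv2.boxPoints(r),0).tolist())
# hook top
m=mask(t,20,35,150,120,(295,225,325,255));q=cv2.minAreaRect(big(m));print("hook",q,ray(t,q[0],.078))
# pin
Z=.008
for c,box in((t,(375,215,420,255)),(s,(280,310,340,350))):
    m=mask(c,12,35,110,60,box);ct=big(m).reshape(-1,2)
    P=np.array([ray(c,p,.012)[:2] for p in ct])*1000
    r=cv2.minAreaRect(P.astype(np.float32)); print("pin",np.round(r[0],1),np.round(r[1],1),r[2],cv2.contourArea(big(m)))
    v=cv2.boxPoints(r);print(np.round(v,0).tolist())
# grip red
g=[]
for c,box in((t,(240,150,300,172)),(s,(310,150,350,190))):
    m=mask(c,0,8,140,80,box)|mask(c,172,180,140,80,box);q=cv2.minAreaRect(big(m));g.append(q[0]);print("red",q)
print("grip",tri(t,g[0],s,g[1]))
a=cv2.resize(t["img"][140:270,220:430],None,fx=3.8,fy=3.8,interpolation=2)
cv2.imwrite("pics/top1.png",a[:,:,::-1])
E
```

```text
plate [560.2 -24.6] [185.2 201.1] 5.314229965209961
[[459.0, 67.0], [477.0, -133.0], [662.0, -116.0], [643.0, 84.0]]
plate [569.3   7.4] [211. 279.] 5.148717880249023
[[452.0, 137.0], [477.0, -141.0], [687.0, -122.0], [662.0, 156.0]]
hook ((312.2786865234375, 239.56558227539062), (10.230539321899414, 12.946611404418945), 84.80557250976562) [ 0.49474571 -0.11229044  0.078     ]
pin [ 510.3 -356.8] [127.  109.5] 89.80673217773438 1716.0
[[455.0, -420.0], [565.0, -421.0], [565.0, -294.0], [456.0, -293.0]]
pin [ 510.7 -347.4] [110.9 136.4] 73.67359161376953 2224.0
[[430.0, -381.0], [561.0, -420.0], [592.0, -313.0], [461.0, -275.0]]
red ((265.4955139160156, 161.95281982421875), (5.878163814544678, 26.688758850097656), 84.5596694946289)
red ((329.5000305175781, 166.50001525878906), (16.970561981201172, 4.242640495300293), 45.0)
grip [0.67659892 0.00759122 0.19466346]
```

View pics/top1.png

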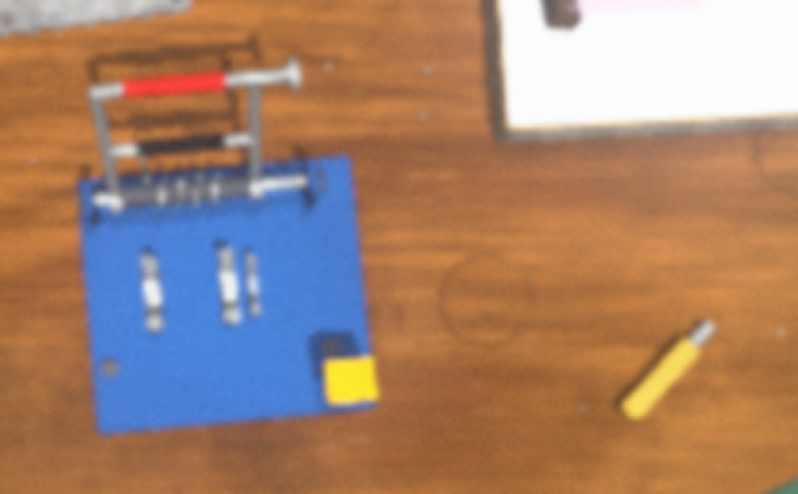

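The crop shows both saddles at about (152,292) and (230,285) in crop pixels and the end plate at (253,283). The pin's brass shank runs from (632,410) to (695,343), with its spigot tip at (708,325). Fixture yaw is about +5° and pin yaw about 48°.

```bash
python3 - <<'E'
from h import *
t=env.read_camera("top");s=env.read_camera("side")
for c,box in((t,(375,215,420,255)),(s,(280,310,340,350))):
    m=mask(c,18,32,150,150,box);ct=cv2.findContours(m,0,1)[0]
    x0,y0,x1,y1=box; hs=cv2.cvtColor(c["img"],cv2.COLOR_RGB2HSV)
    ct=max(ct,key=cv2.contourArea);q=cv2.minAreaRect(ct);print("pin",q,cv2.contourArea(ct))
    P=np.array([ray(c,p,.016 if c is t else .012)[:2] for p in ct.reshape(-1,2)])*1000
    r=cv2.minAreaRect(P.astype(np.float32));print(np.round(r[0],1),np.round(r[1],1),r[2])
    if c is t: print("c16",ray(c,q[0],.016))
tip=np.array([220+708/3.8,140+325/3.8]);print("tip",ray(t,tip,.008))
k=lambda u,v:(220+u/3.8-.4,140+v/3.8-.4)
for n,p in(("s+",(152,292)),("s-",(230,285)),("end",(253,283))):
    print(n,ray(t,k(*p),.035))
# predicted features from fixture guess
a=np.radians(5.2);Rz=np.array([[np.cos(a),-np.sin(a)],[np.sin(a),np.cos(a)]]);o=np.array([.562,-.002])
for n,X in(("s+",(0,.028,.035)),("s-",(0,-.028,.035)),("postA",(.068,.066,.07)),("postB",(.068,-.094,.07)),("head",(.115,-.075,.193)),("hookc",(-.077,-.1025,.078))):
    w=np.r_[o+Rz@X[:2],X[2]];print(n,np.round(w,4),proj(t,w),(proj(t,w)-[219.6,139.6])*3.8)
E
```

```text
pin ((392.8226623535156, 239.9207763671875), (6.880105018615723, 25.431814193725586), 42.51044845581055) 143.0
[ 494.9 -343.2] [19.  72.1] 46.32707214355469
c16 [ 0.49477878 -0.34312191  0.016     ]Traceback (most recent call last):
  File "<stdin>", line 6, in <module>
ValueError: max() iterable argument is empty
```

```bash
python3 - <<'E'
from h import *
t=env.read_camera("top")
m=mask(t,18,32,150,150,(375,215,420,255));ct=big(m).reshape(-1,2)
P=np.array([ray(t,p,.016)[:2] for p in ct])
vx,vy,_,_=cv2.fitLine(P.astype(np.float32),2,0,.01,.01).ravel();print("dir",np.degrees(np.arctan2(vy,vx)))
k=lambda u,v:(219.6+u/3.8,139.6+v/3.8)
print("tip",ray(t,k(708,325),.008))
for n,p in(("s+",(152,292)),("s-",(230,285)),("end",(253,283))): print(n,ray(t,k(*p),.035))
a=np.radians(5.2);Rz=np.array([[np.cos(a),-np.sin(a)],[np.sin(a),np.cos(a)]]);o=np.array([.562,-.002])
for n,X in(("s+",(0,.028,.035)),("s-",(0,-.028,.035)),("postA",(.068,.066,.07)),("postB",(.068,-.094,.07)),("head",(.115,-.075,.193)),("hookc",(-.077,-.1025,.078))):
    w=np.r_[o+Rz@X[:2],X[2]];print(n,np.round(w,4),(proj(t,w)-[219.6,139.6])*3.8)
o=env.get_obs();print(o["tool_pos"],o["tool_rot"])
E
```

```text
dir -44.455074
tip [ 0.53658546 -0.38377554  0.008     ]
s+ [0.5596332  0.02805561 0.035     ]
s- [ 0.56461718 -0.02829354  0.035     ]
end [ 0.56604278 -0.0449378   0.035     ]
s+ [0.5595 0.0259 0.035 ] [155.00777621 292.23068405]
s- [ 0.5645 -0.0299  0.035 ] [232.2003809  285.10587534]
postA [0.6237 0.0699 0.07  ] [ 90.56119063 197.03704773]
postB [ 0.6382 -0.0895  0.07  ] [316.88005245 176.54140158]
head [ 0.6833 -0.0663  0.193 ] [292.33081798  74.40963815]
hookc [ 0.4946 -0.1111  0.078 ] [350.40117472 380.07523763]
[ 0.15750599 -0.63059346  0.40452028] [-1.79978695e+02  2.81689838e-03  1.40281484e+01]
```

>>> servo_tool(
  plan=[
    {"xyz":[2,-1,-2],"twist":[0,0,-5],"jaw":0},
    {"xyz":[5,-2.5,-3],"twist":[0,0,-12],"jaw":0},
    {"xyz":[9,-4.5,-3],"twist":[0,0,-19],"jaw":0},
    {"xyz":[13,-6.5,-3],"twist":[0,0,-26],"jaw":0},
    {"xyz":[17,-8.4,-3],"twist":[0,0,-33],"jaw":0},
    {"xyz":[21,-10.4,-3],"twist":[0,0,-40],"jaw":0},
    {"xyz":[25,-12.4,-3],"twist":[0,0,-47],"jaw":0},
    {"xyz":[29,-14.4,-3],"twist":[0,0,-54],"jaw":0},
    {"xyz":[33,-16.4,-3],"twist":[0,0,-61],"jaw":0},
    {"xyz":[36,-18,-3],"twist":[0,0,-68],"jaw":0},
  ],
)

```text
time_s: 1.18
tool_pos: [0.4544, -0.376, 0.4351]
tool_rot: [180.0, 0.0, 82.4]
force: [-0.0, -1.7, -0.0]
grip_width: 0.0875
grasp_force: 0.0
```

>>> servo_tool(
  plan=[
    {"xyz":[1,1,1],"twist":[0,0,-7],"jaw":0},
    {"xyz":[2,2,3],"twist":[0,0,-14],"jaw":0},
    {"xyz":[3,2.8,6],"twist":[0,0,-21],"jaw":0},
    {"xyz":[3,2.8,9],"twist":[0,0,-28],"jaw":0},
    {"xyz":[3,2.8,12],"twist":[0,0,-35],"jaw":0},
    {"xyz":[3,2.8,15],"twist":[0,0,-42],"jaw":0},
    {"xyz":[3,2.8,17.5],"twist":[0,0,-49],"jaw":0},
    {"xyz":[3,2.8,19.5],"twist":[0,0,-53.5],"jaw":0},
    {"xyz":[3,2.8,20.5],"twist":[0,0,-53.5],"jaw":0},
    {"xyz":[3,2.8,20.5],"twist":[0,0,-53.5],"jaw":0},
  ],
)

```text
time_s: 2.02
tool_pos: [0.484, -0.3513, 0.2272]
tool_rot: [-180.0, -0.3, 135.4]
force: [0.2, 0.6, 1.0]
grip_width: 0.0871
grasp_force: 0.0
```

```bash
python3 - <<'E'
from h import *
o=env.get_obs();print(o["tool_pos"],o["tool_rot"],o["qpos"])
s=env.read_camera("side")
print(proj(s,(.495,-.343,.008)))
a=cv2.resize(s["img"][240:400,220:420],None,fx=3.7,fy=3.7,interpolation=2);cv2.imwrite("pics/s2.png",a[:,:,::-1])
E
```

```text
[ 0.48404847 -0.35134596  0.22722425] [-179.98538417   -0.27174278  135.37590972] [ 58.8096831   23.75921691 -30.69632874 100.68711724  13.73564277
  59.58363388  68.55745635]
[303.17277478 330.02136994]
```

View pics/s2.png

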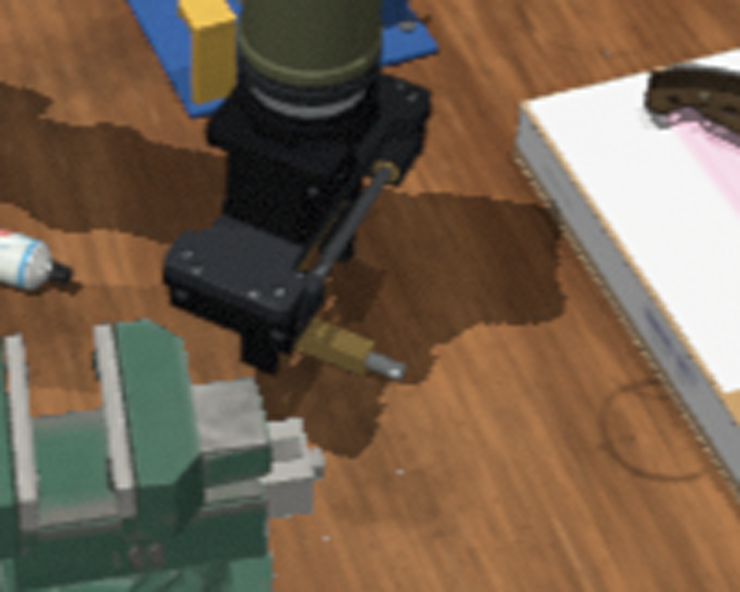

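The crop shows the open gripper over the pin, with the brass from (305,325) to (372,360) and the spigot tip at (405,370). The vise's grey jaw end at about (265,410) is near the hand, so I'll check the clearance before going down.

```bash
python3 - <<'E'
from h import *
s=env.read_camera("side");t=env.read_camera("top")
for n,X in(("end",(.52,-.3675,.008)),("tip",(.536,-.383,.008))): print(n,(proj(s,X)-[219.6,239.6])*3.7)
a=cv2.resize(cv2.imread("pics/top0.png")[210:340,370:500],None,fx=4,fy=4,interpolation=2)
b=cv2.resize(s["img"][300:420,160:320,::-1],None,fx=2,fy=2,interpolation=2)
c=np.zeros((520,840,3),np.uint8);c[:,:520]=a;c[:240,520:840]=b
cv2.imwrite("pics/v3.png",c[:, :800])
E
```

```text
end [361.89575109 356.22476298]
tip [396.13154664 370.11591089]
```

View pics/v3.png

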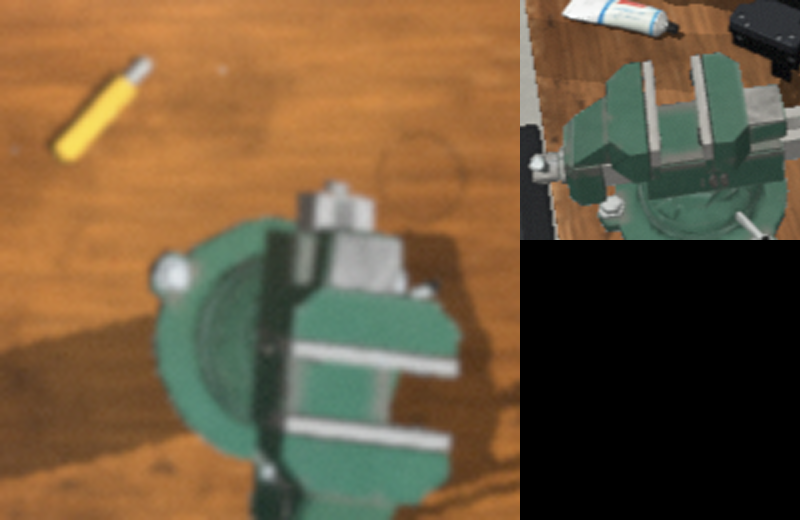

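The vise jaws and base knob, at (280,230) and (172,272) in the crop, lie outside the hand's footprint. Descending.

>>> servo_tool(
  plan=[
    {"xyz":[-0.2,0.7,0],"twist":[0,0,0],"jaw":0},
    {"xyz":[-0.4,1.4,0.5],"twist":[0,0,0],"jaw":0},
    {"xyz":[-0.4,1.4,1.5],"twist":[0,0,0],"jaw":0},
    {"xyz":[-0.4,1.4,2.5],"twist":[0,0,0],"jaw":0},
    {"xyz":[-0.4,1.4,3.2],"twist":[0,0,0],"jaw":0},
    {"xyz":[-0.4,1.4,3.8],"twist":[0,0,0],"jaw":0},
    {"xyz":[-0.4,1.4,4.1],"twist":[0,0,0],"jaw":0},
    {"xyz":[-0.4,1.4,4.1],"twist":[0,0,0],"jaw":0},
    {"xyz":[-0.4,1.4,4.1],"twist":[0,0,0],"jaw":0},
  ],
)

```text
time_s: 2.92
tool_pos: [0.4977, -0.3447, 0.1885]
tool_rot: [-180.0, -0.0, 135.5]
force: [-0.6, 0.5, -0.2]
grip_width: 0.0872
grasp_force: 0.0
```

>>> servo_tool(
  newtons=25,
  plan=[
    {"xyz":[0,0,0.3],"twist":[0,0,0],"jaw":0.3},
    {"xyz":[0,0,0.3],"twist":[0,0,0],"jaw":0.5},
    {"xyz":[0,0,0.3],"twist":[0,0,0],"jaw":0.7},
    {"xyz":[0,0,0.3],"twist":[0,0,0],"jaw":0.85},
    {"xyz":[0,0,0.3],"twist":[0,0,0],"jaw":1},
    {"xyz":[0,0,0.3],"twist":[0,0,0],"jaw":1},
    {"xyz":[0,0,0.3],"twist":[0,0,0],"jaw":1},
    {"xyz":[0,0,0.3],"twist":[0,0,0],"jaw":1},
    {"xyz":[0,0,0.3],"twist":[0,0,0],"jaw":1},
    {"xyz":[0,0,0.3],"twist":[0,0,0],"jaw":1},
  ],
)

```text
time_s: 3.75
tool_pos: [0.4978, -0.3445, 0.1858]
tool_rot: [-180.0, 0.0, 135.5]
force: [0.4, 0.1, -0.3]
grip_width: 0.0285
grasp_force: 0.0
```

>>> servo_tool(
  plan=[
    {"xyz":[0,0,0],"twist":[0,0,0],"jaw":1},
    {"xyz":[0,0,0],"twist":[0,0,0],"jaw":1},
    {"xyz":[0,0,0],"twist":[0,0,0],"jaw":1},
    {"xyz":[0,0,0],"twist":[0,0,0],"jaw":1},
    {"xyz":[0,0,0],"twist":[0,0,0],"jaw":1},
  ],
)

```text
time_s: 4.17
tool_pos: [0.4977, -0.3447, 0.1857]
tool_rot: [-180.0, -0.0, 135.5]
force: [-0.9, -0.6, 0.5]
grip_width: 0.016
grasp_force: 25.0
```

>>> servo_tool(
  plan=[
    {"xyz":[0,0,-2],"twist":[0,0,0],"jaw":1},
    {"xyz":[0,0,-5],"twist":[0,0,0],"jaw":1},
    {"xyz":[0,0,-8.5],"twist":[0,0,0],"jaw":1},
    {"xyz":[0,0,-12],"twist":[0,0,0],"jaw":1},
    {"xyz":[1,1.5,-15],"twist":[0,0,4],"jaw":1},
    {"xyz":[3,4.5,-16],"twist":[0,0,10],"jaw":1},
    {"xyz":[5,7.5,-16],"twist":[0,0,16],"jaw":1},
    {"xyz":[7,10.5,-16],"twist":[0,0,22],"jaw":1},
    {"xyz":[9,13.5,-16],"twist":[0,0,28],"jaw":1},
    {"xyz":[10,15,-16],"twist":[0,0,32],"jaw":1},
  ],
)

```text
time_s: 5.0
tool_pos: [0.5322, -0.1616, 0.3459]
tool_rot: [179.9, -0.1, 103.6]
force: [0.3, 0.8, -1.6]
grip_width: 0.0155
grasp_force: 25.0
```

>>> servo_tool(
  plan=[
    {"xyz":[2,1,0],"twist":[0,0,2],"jaw":1},
    {"xyz":[5,2.3,0],"twist":[0,0,5],"jaw":1},
    {"xyz":[8,3.6,0],"twist":[0,0,8.3],"jaw":1},
    {"xyz":[11,5,0],"twist":[0,0,8.3],"jaw":1},
    {"xyz":[13.5,6.1,0],"twist":[0,0,8.3],"jaw":1},
    {"xyz":[15,6.7,0],"twist":[0,0,8.3],"jaw":1},
    {"xyz":[15,6.7,0],"twist":[0,0,8.3],"jaw":1},
    {"xyz":[15,6.7,0],"twist":[0,0,8.3],"jaw":1},
  ],
)

```text
time_s: 5.67
tool_pos: [0.5614, -0.0047, 0.3455]
tool_rot: [-180.0, 0.0, 95.4]
force: [-0.2, -0.5, -1.8]
grip_width: 0.0161
grasp_force: 25.0
```

```bash
python3 - <<'E'
from h import *
o=env.get_obs();print(o["tool_pos"],o["tool_rot"])
s=env.read_camera("side")
T=o["tool_pos"];a=np.radians(5.2);y=np.array([-np.sin(a),np.cos(a),0])
c=np.r_[T[:2],T[2]-.1857+.008]
for n,d in(("mid",0),("shankend-",-.035),("tip",-.057)): print(n,(proj(s,c+y*d)-[199.6,89.6])*4)
b=cv2.resize(s["img"][90:240,200:400,::-1],None,fx=4,fy=4,interpolation=2)
cv2.imwrite("pics/s4.png",b)
E
```

```text
[ 0.56140246 -0.00471382  0.34547588] [-1.79972921e+02  2.65590935e-03  9.53921733e+01]
mid [355.40372694 379.22824863]
shankend- [376.20541727 408.10106697]
tip [389.70983929 426.84525159]
```

View pics/s4.png

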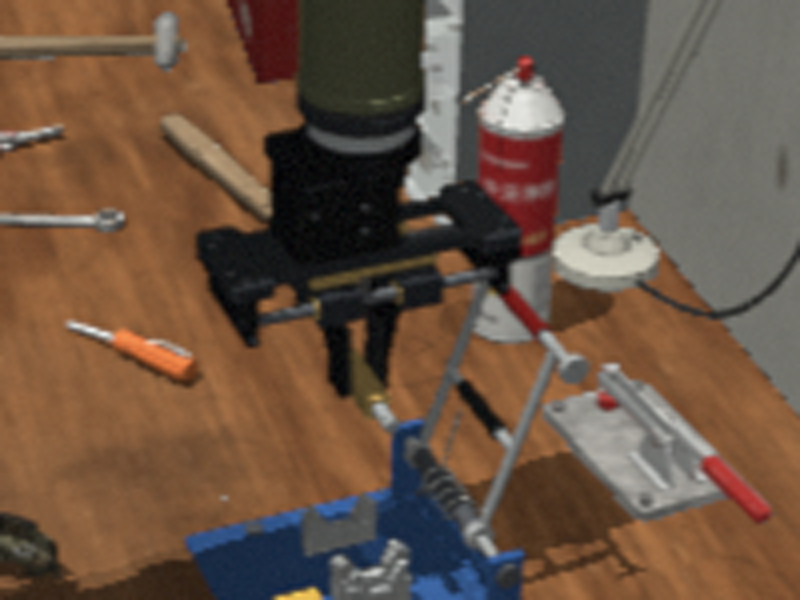

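The crop shows the pin held with its spigot tip at (390,430), against a prediction of (390,427), so it's centred in the grip. The hand's long side does run along fixture x and would hit the bail, so I'll tilt 14° away from it before lowering.

>>> servo_tool(
  plan=[
    {"xyz":[0.1,-1.3,0.1],"twist":[-4.5,0,0],"jaw":1},
    {"xyz":[0.2,-2.8,0.3],"twist":[-9.3,0,0],"jaw":1},
    {"xyz":[0.3,-4.2,0.5],"twist":[-14,0,0],"jaw":1},
    {"xyz":[0.3,-4.2,1.5],"twist":[-14,0,0],"jaw":1},
    {"xyz":[0.3,-4.2,3.5],"twist":[-14,0,0],"jaw":1},
    {"xyz":[0.3,-4.2,5.5],"twist":[-14,0,0],"jaw":1},
    {"xyz":[0.3,-4.2,7.5],"twist":[-14,0,0],"jaw":1},
    {"xyz":[0.3,-4.2,9],"twist":[-14,0,0],"jaw":1},
    {"xyz":[0.3,-4.2,10],"twist":[-14,0,0],"jaw":1},
    {"xyz":[0.3,-4.2,10],"twist":[-14,0,0],"jaw":1},
  ],
)

```text
time_s: 6.55
tool_pos: [0.5186, -0.0078, 0.2429]
tool_rot: [166.3, -0.1, 95.1]
force: [0.4, -0.6, -1.7]
grip_width: 0.0159
grasp_force: 25.0
```

```bash
cat >> h.py <<'E'
from scipy.spatial.transform import Rotation as Ro
A=np.radians(5.2);RF=np.array([[np.cos(A),-np.sin(A),0],[np.sin(A),np.cos(A),0],[0,0,1]]);OF=np.array([.562,-.001,0])
def grasp(L=.1777):
    o=env.get_obs();R=Ro.from_euler("xyz",o["tool_rot"],degrees=True)
    p=np.array(o["tool_pos"])+R.apply([0,0,L]);return RF.T@(p-OF)*1000,o
E
python3 - <<'E'
from h import *
g,o=grasp();print(g,o["tool_rot"],o["force"])
s=env.read_camera("side");t=env.read_camera("top")
b=np.zeros((600,800,3),np.uint8)
b[:,:400]=cv2.resize(s["img"][160:280,250:330,::-1],(400,600),interpolation=2)
b[:500,400:]=cv2.resize(t["img"][140:240,240:320,::-1],(400,500),interpolation=2)
cv2.imwrite("pics/s5.png",b)
E
```

```text
[-1.86103225 -2.66553279 70.23703836] [ 1.66347624e+02 -8.48287436e-02  9.51435738e+01] [ 0.44192296 -0.61225416 -1.66527128]
```

View pics/s5.png

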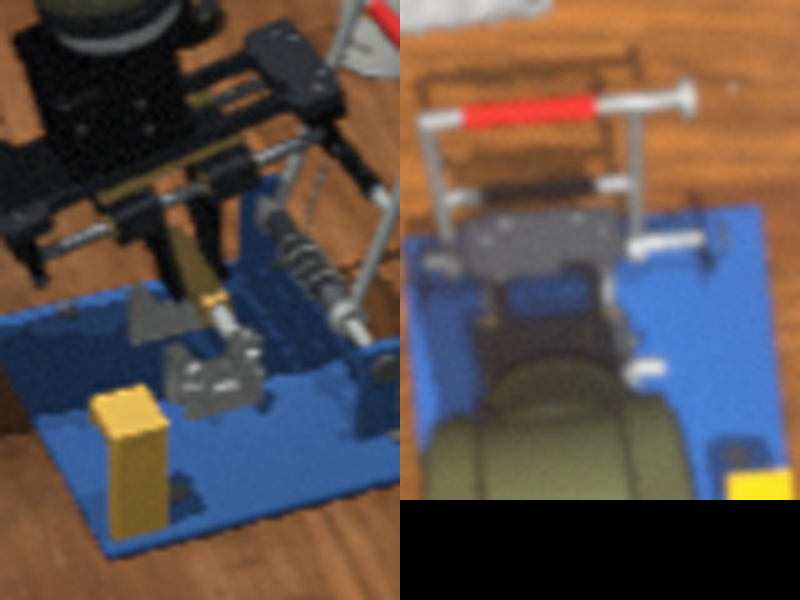

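The side crop shows the tilted pin about 30 mm above the saddles, with the spigot lined up with the end-plate slot at (245,345). The top crop shows the hand end still clear of the bail's cross rod. Lowering.

>>> servo_tool(
  plan=[
    {"xyz":[0.1,0.1,0.3],"twist":[0,0,0],"jaw":1},
    {"xyz":[0.15,0,0.8],"twist":[0,0,0],"jaw":1},
    {"xyz":[0.15,-0.1,1.3],"twist":[0,0,0],"jaw":1},
    {"xyz":[0.15,-0.2,1.7],"twist":[0,0,0],"jaw":1},
    {"xyz":[0.15,-0.3,2.1],"twist":[0,0,0],"jaw":1},
    {"xyz":[0.15,-0.4,2.5],"twist":[0,0,0],"jaw":1},
    {"xyz":[0.15,-0.5,2.8],"twist":[0,0,0],"jaw":1},
    {"xyz":[0.15,-0.5,2.8],"twist":[0,0,0],"jaw":1},
  ],
)

```text
time_s: 7.32
tool_pos: [0.5208, -0.0051, 0.2164]
tool_rot: [166.1, -0.0, 95.2]
force: [0.3, 0.5, -0.8]
grip_width: 0.0159
grasp_force: 25.0
```

```bash
python3 - <<'E'
from h import *
g,o=grasp();print(g,o["tool_rot"],o["force"],o["grip_width"])
E
```

```text
[ 1.25749459 -0.32290835 43.94404338] [ 1.66092185e+02 -1.58161763e-02  9.52274847e+01] [ 0.26299718  0.5236195  -0.7820367 ] 0.015899848874020173
```

>>> servo_tool(
  plan=[
    {"xyz":[0,-0.1,0.2],"twist":[0,0,0],"jaw":1},
    {"xyz":[0,-0.2,0.4],"twist":[0,0,0],"jaw":1},
    {"xyz":[0,-0.24,0.56],"twist":[0,0,0],"jaw":1},
    {"xyz":[0,-0.24,0.56],"twist":[0,0,0],"jaw":1},
    {"xyz":[0,-0.24,0.56],"twist":[0,0,0],"jaw":1},
  ],
)

```text
time_s: 7.73
tool_pos: [0.5202, -0.0052, 0.2113]
tool_rot: [166.0, 0.0, 95.2]
force: [0.4, 0.2, -1.6]
grip_width: 0.0156
grasp_force: 25.0
```

```bash
python3 - <<'E'
from h import *
g,o=grasp();print(g,o["tool_rot"],o["force"],o["grip_width"])
E
```

```text
[ 1.00805319 -0.35716338 38.84347701] [1.66006710e+02 4.32488955e-04 9.52285154e+01] [ 0.3863899   0.24046543 -1.55521272] 0.0155937268733953
```

>>> servo_tool(
  plan=[
    {"xyz":[0,-0.05,0.2],"twist":[0,0,0],"jaw":1},
    {"xyz":[0,-0.05,0.2],"twist":[0,0,0],"jaw":1},
    {"xyz":[0,-0.05,0.2],"twist":[0,0,0],"jaw":0.6},
    {"xyz":[0,-0.05,0.2],"twist":[0,0,0],"jaw":0.6},
    {"xyz":[0,-0.05,0.2],"twist":[0,0,0],"jaw":0.6},
    {"xyz":[0,-0.05,0.2],"twist":[0,0,0],"jaw":0.6},
    {"xyz":[0,-0.05,0.2],"twist":[0,0,0],"jaw":0.6},
    {"xyz":[0,-0.05,0.2],"twist":[0,0,0],"jaw":0.6},
  ],
)

```text
time_s: 8.4
tool_pos: [0.5204, -0.0052, 0.2093]
tool_rot: [166.0, 0.0, 95.2]
force: [-0.4, 0.6, -0.3]
grip_width: 0.0341
grasp_force: 0.0
```

>>> servo_tool(
  plan=[
    {"xyz":[0,0,-1],"twist":[0,0,0],"jaw":0.6},
    {"xyz":[0,0,-3],"twist":[0,0,0],"jaw":0.6},
    {"xyz":[0,0,-6],"twist":[0,0,0],"jaw":0.6},
    {"xyz":[0,0,-9],"twist":[0,0,0],"jaw":0.6},
    {"xyz":[0,0,-12],"twist":[0,0,0],"jaw":0.6},
    {"xyz":[0,-1,-15],"twist":[3,0,0],"jaw":0.6},
    {"xyz":[0,-2,-18],"twist":[8,0,0],"jaw":0.6},
    {"xyz":[0,-2,-19],"twist":[14,0,0],"jaw":0.6},
    {"xyz":[0,-2,-19],"twist":[14,0,0],"jaw":0.6},
  ],
)

```text
time_s: 9.15
tool_pos: [0.4558, -0.0108, 0.3924]
tool_rot: [179.9, 0.1, 95.2]
force: [0.9, -0.1, -0.1]
grip_width: 0.0349
grasp_force: 0.0
```

```bash
python3 - <<'E'
from h import *
o=env.get_obs();print(o["tool_pos"],o["tool_rot"])
s=env.read_camera("side");t=env.read_camera("top")
for n,X in(("shank-end",(0,-35,34)),("tip",(0,-57,34)),("shank+end",(0,35,42))):
    w=OF+RF@(np.array(X)/1000);print(n,(proj(s,w)-[249.6,189.6])*[6.67,6.67],(proj(t,w)-[239.6,189.6])*5)
b=np.zeros((600,800,3),np.uint8)
b[:,:534]=cv2.resize(s["img"][190:280,250:330,::-1],(534,600),interpolation=2)
b[:400,534:]=cv2.resize(t["img"][190:270,240:293,::-1],(266,400),interpolation=2)
cv2.imwrite("pics/s6.png",b)
E
```

```text
[ 0.45582797 -0.0108386   0.39243813] [1.79866954e+02 1.31603683e-01 9.52410392e+01]
shank-end [287.42706736 281.77201002] [216.35608729 124.13369437]
tip [308.48420139 314.29357692] [256.13719231 120.46193695]
shank+end [223.65497735 167.94752985] [ 88.81989271 134.62415157]
```

View pics/s6.png

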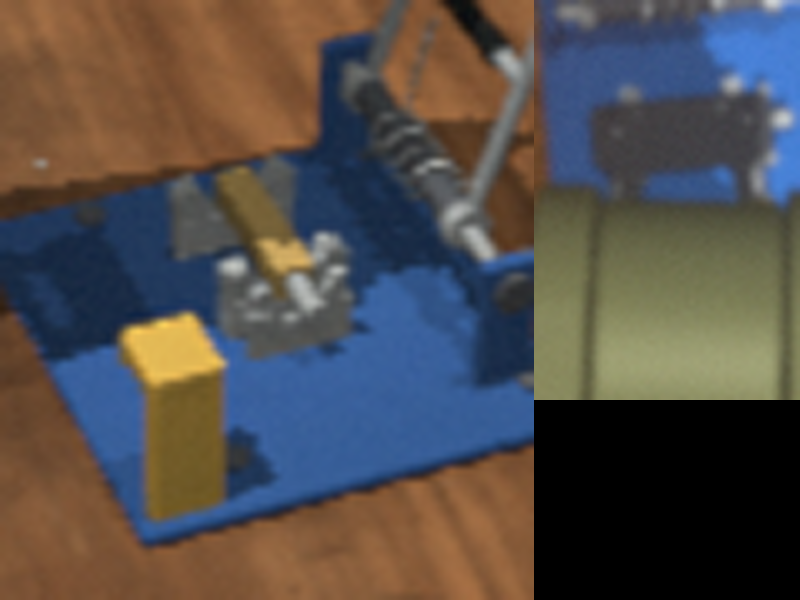

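The side crop shows the pin lying in both saddles with its spigot through the end plate at about (305,292). I'll check that it's level numerically.

```bash
python3 - <<'E'
from h import *
s=env.read_camera("side")
hs=cv2.cvtColor(s["img"],cv2.COLOR_RGB2HSV)
m=mask(s,12,32,90,50,(275,205,310,250));m[:, :]=m
c=big(m);q=cv2.minAreaRect(c)
f=lambda p:(np.array(p)-[249.6,189.6])*6.67
print("seen rect",np.round([f(p) for p in cv2.boxPoints(q)]).tolist(), q[1],q[2])
for dz in(0,5):
    P=[(x,y,z+(dz if y<0 else 0)) for y in(35,-35) for x,z in((-8,42),(8,42),(-8,26))]
    print(dz,np.round([f(proj(s,OF+RF@(np.array(p)/1000))) for p in P]).tolist())
    H=np.array([proj(s,OF+RF@(np.array(p)/1000)) for p in P],np.float32);r=cv2.minAreaRect(H);print(np.round([f(p) for p in cv2.boxPoints(r)]).tolist(),r[1],r[2])
for n,p in(("postA",(68,66,70)),("hook",(-77,-102.5,78)),("saddle+ L",(-18,23,45)),("saddle+ R",(18,23,45))): print(n,f(proj(s,OF+RF@(np.array(p)/1000))))
E
```

```text
seen rect [[169.0, 103.0], [309.0, 103.0], [309.0, 296.0], [169.0, 296.0]] (29.0, 21.0) 90.0
0 [[206.0, 172.0], [242.0, 164.0], [206.0, 203.0], [269.0, 271.0], [306.0, 262.0], [269.0, 302.0]]
[[192.0, 181.0], [237.0, 153.0], [313.0, 273.0], [269.0, 302.0]] (21.461761474609375, 7.935512065887451) 57.542083740234375
5 [[206.0, 172.0], [242.0, 164.0], [206.0, 203.0], [269.0, 261.0], [306.0, 252.0], [269.0, 292.0]]
[[191.0, 182.0], [235.0, 151.0], [313.0, 261.0], [269.0, 292.0]] (20.155670166015625, 8.04574966430664) 54.78871154785156
postA [346.17619589  38.87389704]
hook [167.34054723 344.09641903]
saddle+ L [193.70036498 188.20546319]
saddle+ R [274.66626914 168.95011026]
```

```bash
python3 - <<'E'
from h import *
s=env.read_camera("side")
m=mask(s,12,32,90,50,(275,205,310,250))
k=np.zeros_like(m);poly=np.array([[192,165],[240,140],[335,262],[290,315]])/6.67+[249.6,189.6]
cv2.fillPoly(k,[np.round(poly).astype(np.int32)],255)
c=big(m&k);q=cv2.minAreaRect(c);f=lambda p:(np.array(p)-[249.6,189.6])*6.67
print(q,cv2.contourArea(c),np.round([f(p) for p in cv2.boxPoints(q)]).tolist())
vx,vy,_,_=cv2.fitLine(np.argwhere(m&k)[:,::-1].astype(np.float32),2,0,.01,.01).ravel();print(np.degrees(np.arctan2(vy,vx)))
b=cv2.resize(s["img"][210:240,275:315,::-1],(800,600),interpolation=2);cv2.imwrite("pics/s7.png",b)
print((np.array([proj(s,OF+RF@(np.array(p)/1000)) for p in((-8,35,42),(8,35,42),(-8,-35,42),(8,-35,42),(-8,-35,26),(0,-57,34),(-7,-43,44),(7,-43,44))])-[274.6,209.6])*20)
E
```

```text
((288.3461608886719, 221.7692413330078), (24.406808853149414, 8.597853660583496), 56.3099365234375) 113.5 [[189.0, 163.0], [237.0, 131.0], [327.0, 266.0], [280.0, 298.0]]
60.004684
[[116.9373966  116.29285459]
 [224.13963055  90.93183883]
 [307.32542902 412.2022042 ]
 [417.8711949  384.84985151]
 [306.02511993 504.72749664]
 [424.99010912 542.40952601]
 [337.14658055 434.03649403]
 [434.3047266  409.90616375]]
```

View pics/s7.png

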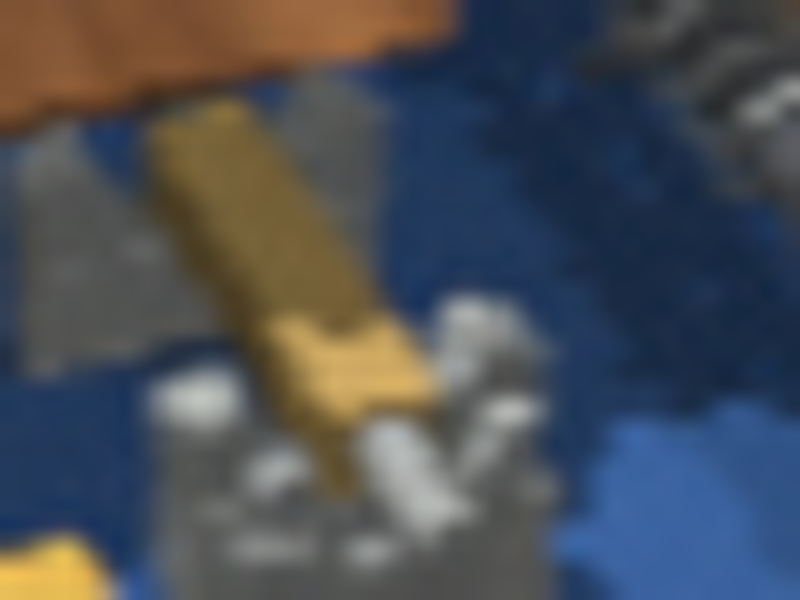

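The zoom shows the shank's far top corners at about (150,130) and (240,100), and the near ones at (330,415) and (440,395). Both ends are offset from the prediction by the same amount, so the pin is level and the spigot is in the slot. Now the bail grip.

>>> servo_tool(
  plan=[
    {"xyz":[0,1,-3],"twist":[0,0,0],"jaw":0.4},
    {"xyz":[0,4,-4],"twist":[0,0,0],"jaw":0.4},
    {"xyz":[0,8,-4],"twist":[0,0,0],"jaw":0.4},
    {"xyz":[-0.1,12,-4],"twist":[0,0,0],"jaw":0.4},
    {"xyz":[-0.2,16,-4],"twist":[0,0,0],"jaw":0.4},
    {"xyz":[-0.2,19.5,-4],"twist":[0,0,0],"jaw":0.4},
    {"xyz":[-0.2,22,-4],"twist":[0,0,0],"jaw":0.4},
    {"xyz":[-0.2,22.2,-4],"twist":[0,0,0],"jaw":0.4},
    {"xyz":[-0.2,22.2,-4],"twist":[0,0,0],"jaw":0.4},
  ],
)

```text
time_s: 10.1
tool_pos: [0.6772, 0.0076, 0.4258]
tool_rot: [-179.8, -0.2, 95.3]
force: [-0.6, -0.3, -0.0]
grip_width: 0.0519
grasp_force: 0.0
```

>>> servo_tool(
  newtons=20,
  plan=[
    {"xyz":[0,0,1.5],"twist":[0,0,0],"jaw":0.4},
    {"xyz":[0,0,3],"twist":[0,0,0],"jaw":0.4},
    {"xyz":[0,0,4.5],"twist":[0,0,0],"jaw":0.4},
    {"xyz":[0,0,6],"twist":[0,0,0],"jaw":0.4},
    {"xyz":[0,0,7],"twist":[0,0,0],"jaw":0.4},
    {"xyz":[0,0,7],"twist":[0,0,0],"jaw":0.6},
    {"xyz":[0,0,7],"twist":[0,0,0],"jaw":0.8},
    {"xyz":[0,0,7],"twist":[0,0,0],"jaw":1},
    {"xyz":[0,0,7],"twist":[0,0,0],"jaw":1},
    {"xyz":[0,0,7],"twist":[0,0,0],"jaw":1},
  ],
)

```text
time_s: 10.93
tool_pos: [0.6766, 0.0072, 0.3599]
tool_rot: [179.9, 0.0, 95.2]
force: [-0.1, 0.1, 0.0]
grip_width: 0.0264
grasp_force: 0.0
```

>>> servo_tool(
  plan=[
    {"xyz":[0,0,0],"twist":[0,0,0],"jaw":1},
    {"xyz":[0,0,0],"twist":[0,0,0],"jaw":1},
    {"xyz":[0,0,0],"twist":[0,0,0],"jaw":1},
  ],
)

```text
time_s: 11.18
tool_pos: [0.6765, 0.0072, 0.3591]
tool_rot: [180.0, 0.0, 95.2]
force: [0.0, 0.8, 1.2]
grip_width: 0.0109
grasp_force: 20.0
```

>>> servo_tool(
  plan=[
    {"xyz":[0,-0.7,-0.25],"twist":[0,0,0],"jaw":1},
    {"xyz":[0,-1.4,-0.4],"twist":[0,0,0],"jaw":1},
    {"xyz":[0,-2.8,-0.65],"twist":[0,0,0],"jaw":1},
    {"xyz":[0,-4.25,-0.77],"twist":[0,0,0],"jaw":1},
    {"xyz":[0,-5.7,-0.74],"twist":[0,0,0],"jaw":1},
    {"xyz":[0,-7.15,-0.57],"twist":[0,0,0],"jaw":1},
    {"xyz":[0,-8.57,-0.25],"twist":[0,0,0],"jaw":1},
    {"xyz":[0,-9.94,0.21],"twist":[0,0,0],"jaw":1},
    {"xyz":[0,-11.27,0.8],"twist":[0,0,0],"jaw":1},
    {"xyz":[0,-11.27,0.8],"twist":[0,0,0],"jaw":1},
  ],
)

```text
time_s: 12.02
tool_pos: [0.5623, -0.003, 0.3513]
tool_rot: [-180.0, 0.1, 95.2]
force: [0.7, 0.1, 4.7]
grip_width: 0.0112
grasp_force: 20.0
```

```bash
python3 - <<'E'
from h import *
g,o=grasp(.164);print(g,o["tool_rot"],o["force"],o["grip_width"],o["grasp_force"], np.hypot(g[0]-68,g[2]-56),np.arctan2(g[2]-56,68-g[0]))
E
```

```text
[ 7.85279542e-02 -2.29737967e+00  1.87253378e+02] [-1.79982617e+02  1.04528957e-01  9.52169705e+01] [0.72141174 0.12647428 4.70988343] 0.011218290318067297 20.001435577869415 147.78624950839927 1.093259858387711
```

>>> servo_tool(
  plan=[
    {"xyz":[0,-1.25,0.72],"twist":[0,0,0],"jaw":1},
    {"xyz":[0,-2.43,1.56],"twist":[0,0,0],"jaw":1},
    {"xyz":[0,-3.52,2.52],"twist":[0,0,0],"jaw":1},
    {"xyz":[0,-4.51,3.58],"twist":[0,0,0],"jaw":1},
    {"xyz":[0,-5.39,4.73],"twist":[0,0,0],"jaw":1},
    {"xyz":[0,-6.15,5.97],"twist":[0,0,0],"jaw":1},
    {"xyz":[0,-6.78,7.27],"twist":[0,0,0],"jaw":1},
    {"xyz":[0,-7.27,8.64],"twist":[0,0,0],"jaw":1},
    {"xyz":[0,-7.63,10.04],"twist":[0,0,0],"jaw":1},
    {"xyz":[0,-7.63,10.04],"twist":[0,0,0],"jaw":1},
  ],
)

```text
time_s: 12.85
tool_pos: [0.4883, -0.0099, 0.2496]
tool_rot: [179.9, -0.0, 95.2]
force: [2.6, 1.1, 4.8]
grip_width: 0.0113
grasp_force: 20.1
```

```bash
python3 - <<'E'
from h import *
g,o=grasp(.164);print(g,o["tool_rot"],o["force"],o["grip_width"],o["grasp_force"], np.hypot(g[0]-68,g[2]-56),np.arctan2(g[2]-56,68-g[0]))
E
```

```text
[-74.05843998  -2.13819852  85.60388917] [ 1.79937800e+02 -2.15424995e-02  9.52376138e+01] [2.5575012  1.12629333 4.77078125] 0.011281075157416024 20.10236623696983 145.11027056427335 0.20545193017222751
```

>>> servo_tool(
  plan=[
    {"xyz":[0,-0.2,1.2],"twist":[0,0,0],"jaw":1},
    {"xyz":[0,-0.3,2.4],"twist":[0,0,0],"jaw":1},
    {"xyz":[0,-0.3,3.2],"twist":[0,0,0],"jaw":1},
    {"xyz":[0,-0.3,3.7],"twist":[0,0,0],"jaw":1},
    {"xyz":[0,-0.3,3.7],"twist":[0,0,0],"jaw":1},
  ],
)

```text
time_s: 13.27
tool_pos: [0.4853, -0.0103, 0.2131]
tool_rot: [-180.0, -0.0, 95.2]
force: [-0.2, 1.0, 5.5]
grip_width: 0.0108
grasp_force: 20.0
```

```bash
python3 - <<'E'
from h import *
g,o=grasp(.164);print(g,o["tool_rot"],o["force"],o["grip_width"],o["grasp_force"])
s=env.read_camera("side")
f=lambda p:proj(s,OF+RF@(np.array(p)/1000))
# red grip centre in side image vs prediction at several q
m=mask(s,0,8,140,60,(240,190,300,260))|mask(s,172,180,140,60,(240,190,300,260))
ct=[c for c in cv2.findContours(m,0,1)[0] if cv2.contourArea(c)>3]
print([cv2.minAreaRect(c) for c in ct])
# bright steel head expected
for q in(0,-.03,-.06): print(q,f((68-145*np.cos(q),-77,56+145*np.sin(q))),f((68-145*np.cos(q),-34,56+145*np.sin(q))))
b=np.zeros((600,800,3),np.uint8);b=cv2.resize(s["img"][200:275,225:325,::-1],(800,600),interpolation=2)
cv2.imwrite("pics/s8.png",b)
E
```

```text
[-77.2889355   -2.21547662  49.11623938] [-1.79963897e+02 -2.20069920e-02  9.52408859e+01] [-0.17913375  1.01990715  5.50656081] 0.010843059928964028 20.027248598635197
[((262.54412841796875, 227.07351684570312), (10.289915084838867, 4.630461692810059), 59.03623962402344)]
0 [271.20456526 241.77122854] [265.4501598  231.86755579]
-0.03 [271.24742364 243.06407327] [265.50333857 233.1494816 ]
-0.06 [271.33775757 244.33847414] [265.60299554 234.41371293]
```

>>> servo_tool(
  newtons=30,
  plan=[
    {"xyz":[0,0,0.1],"twist":[0,0,0],"jaw":1},
    {"xyz":[-0.3,0,0.1],"twist":[0,0,0],"jaw":1},
    {"xyz":[-0.8,0,0.1],"twist":[0,0,0],"jaw":1},
    {"xyz":[-1.3,0,0.1],"twist":[0,0,0],"jaw":1},
    {"xyz":[-1.8,0,0.1],"twist":[0,0,0],"jaw":1},
    {"xyz":[-2.2,0,0.1],"twist":[0,0,0],"jaw":1},
    {"xyz":[-2.4,0,0.1],"twist":[0,0,0],"jaw":1},
    {"xyz":[-2.4,0,0.1],"twist":[0,0,0],"jaw":1},
    {"xyz":[-2.4,0,0.1],"twist":[0,0,0],"jaw":1},
  ],
)

```text
time_s: 14.07
tool_pos: [0.4875, -0.0349, 0.2128]
tool_rot: [180.0, 0.0, 95.2]
force: [-0.6, 0.8, 4.9]
grip_width: 0.0106
grasp_force: 30.0
```

```bash
python3 - <<'E'
from h import *
g,o=grasp(.164);print(g,o["tool_rot"],o["force"],o["grip_width"],o["grasp_force"])
E
```

```text
[-77.20289785 -27.10771841  48.83059999] [1.79993149e+02 2.63446994e-02 9.51839448e+01] [-0.59473568  0.77001192  4.90512847] 0.010634107148958759 30.03430601209402
```

>>> servo_tool(
  plan=[
    {"xyz":[0,0,-0.3],"twist":[0,0,0],"jaw":1},
    {"xyz":[0,0,-0.6],"twist":[0,0,0],"jaw":1},
    {"xyz":[0,0,-0.8],"twist":[0,0,0],"jaw":1},
    {"xyz":[0,0,-1],"twist":[0,0,0],"jaw":1},
    {"xyz":[0,0,-1],"twist":[0,0,0],"jaw":1},
    {"xyz":[0,0,-1],"twist":[0,0,0],"jaw":1},
  ],
)

```text
time_s: 14.57
tool_pos: [0.487, -0.0347, 0.2197]
tool_rot: [179.9, -0.1, 95.2]
force: [10.8, 1.2, -25.5]
grip_width: 0.0106
grasp_force: 30.1
```

The bail came up 7 mm and then stopped hard against the roof, so the head is caught. Now I'll ease off, release and retreat.

>>> servo_tool(
  plan=[
    {"xyz":[0,0,0.2],"twist":[0,0,0],"jaw":1},
    {"xyz":[0,0,0.3],"twist":[0,0,0],"jaw":1},
    {"xyz":[0,0,0.3],"twist":[0,0,0],"jaw":0.6},
    {"xyz":[0,0,0.3],"twist":[0,0,0],"jaw":0.6},
    {"xyz":[0,0,0.3],"twist":[0,0,0],"jaw":0.6},
    {"xyz":[0,0,0.3],"twist":[0,0,0],"jaw":0.6},
    {"xyz":[0,0,-1],"twist":[0,0,0],"jaw":0.6},
    {"xyz":[0,0,-4],"twist":[0,0,0],"jaw":0.6},
    {"xyz":[0,0,-8],"twist":[0,0,0],"jaw":0.6},
    {"xyz":[0,0,-12],"twist":[0,0,0],"jaw":0.6},
  ],
)

```text
time_s: 15.4
tool_pos: [0.4866, -0.0341, 0.3434]
tool_rot: [-179.9, -0.0, 95.3]
force: [0.7, -0.2, 0.2]
grip_width: 0.0349
grasp_force: 0.0
```

>>> servo_tool(
  plan=[
    {"xyz":[0,0,-4],"twist":[0,0,0],"jaw":0.6},
    {"xyz":[2,0,-8],"twist":[0,0,0],"jaw":0.6},
    {"xyz":[5,0,-10],"twist":[0,0,0],"jaw":0.6},
    {"xyz":[9,0,-10],"twist":[0,0,0],"jaw":0.6},
    {"xyz":[13,0,-10],"twist":[0,0,0],"jaw":0.6},
    {"xyz":[17,0,-10],"twist":[0,0,0],"jaw":0.6},
    {"xyz":[19,0,-10],"twist":[0,0,0],"jaw":0.6},
    {"xyz":[19,0,-10],"twist":[0,0,0],"jaw":0.6},
  ],
)

```text
time_s: 16.07
tool_pos: [0.4681, 0.161, 0.4432]
tool_rot: [179.9, -0.1, 95.8]
force: [-0.7, -0.1, 0.1]
grip_width: 0.0346
grasp_force: 0.0
```

```bash
python3 - <<'E'
from h import *
s=env.read_camera("side");t=env.read_camera("top")
b=np.zeros((600,800,3),np.uint8)
b[:,:450]=cv2.resize(s["img"][190:280,250:318,::-1],(450,600),interpolation=2)
b[:420,450:]=cv2.resize(t["img"][175:259,245:315,::-1],(350,420),interpolation=2)
cv2.imwrite("pics/s9.png",b)
E
```

```text
(no output)
```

View pics/s9.png

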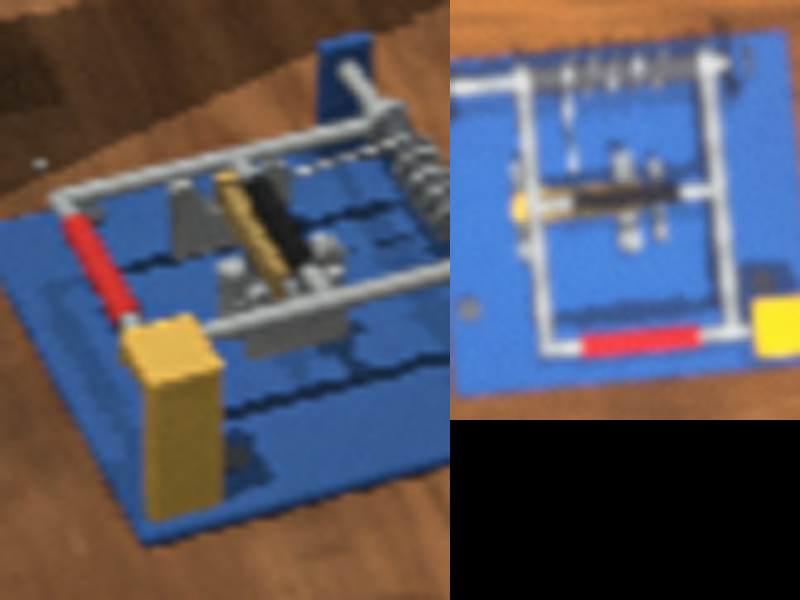

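The picture shows the bail level, with its red grip at (100,265) in the side crop and its head hidden under the yellow hook. The pin still lies in the saddles beneath the cross rod, and the robot is clear.

```bash
python3 -c "
from cell import env
print(env.sign_off())"
```

```text
the job is handed in; nothing more can be done
None
```

The pin lies flat in the nest with its spigot through the end plate, and the bail stays latched under the hook by itself; I handed the job in at about 16 s, and no verdict came back.

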